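# Tip painted fence pickets onto a stacked drying frame

### The arm

A 6-joint arm with a two-finger parallel gripper is mounted at the origin on the work surface. World frame = base frame: x ahead of the robot, y to its left, z up, the work surface at z = 0. Lengths are in m, angles in rad, forces in N, time in s.
With the tool pointing down it reaches from about 0.4 to 0.825 m from the base axis. Payload 7 kg.
Tool frame: the origin (TCP) lies on the front face of the gripper's body, between the roots of the fingers; the fingertips stand 66 mm ahead of it and the grasp point (between the pads) lies 47 mm ahead of it (manip.tip_extent is the distance from the TCP to the fingertips, in m); z points along the fingers, x is the direction in which the jaws open and shut, and the axes are right-handed (so a half turn about z gives the same grasp; the last joint's range is limited). The gripper opens to 88 mm and grips with 3 to 60 N. Pads are 19 mm wide; open, the fingers measure 130 mm over their backs; the gripper's body (78 mm by 193 mm) begins 47 mm behind the grasp point.
Start: joints at [1.532, 0.359, 0.012, 0, -1.224, -0.288], TCP at [0.217, 0.639, 0.292] pointing down, gripper open.
Joint ranges: [-3.07, 3.07], [-1.43, 2.12], [-1.02, 1.25], [-3.03, 1.67], [-3.05, -0], [-3.03, 3.03]. Speed limits (rad/s): [2.39, 2.39, 3.01, 3.14, 3.14, 3.14].

### API

Orientations are given as a 3x3 rotation matrix whose columns are the frame's x, y, z axes.
In Python, from station import observe, viewer, manip gives the robot as it stands. The module is installed in compiled form; this text tells all that it offers.
- The arm moves only by the shell command python3 -m pendant 'ROWS' [FORCE]. ROWS is JSON, a list of rows, each a list of 3 entries, a list of its own where there are three numbers: the shift along the tool's x, y, z in mm, then the turn about the tool's z in rad, then the finger opening in mm, from 0 to 87.6. A call has exactly 8 rows; each row shifts and turns the commanded pose from where the row before left it, along the tool's axes as they then stand; what a row does not reach is not made up. A row lasts 1/8 s, in which the tool goes at most 62.5 mm and 10.7 degrees, less where a joint would pass 70% of its speed; a pose out of reach is approached as far as the arm can. A call with a gripper value outside its range is refused whole. The fingers move at their own pace and stop on an object; FORCE is the grip in N (left out, the last holds). Time passes only in rows, so rows that do not move let the fingers close, or fill a call up. It gives the time, the measured TCP pose, the force and the opening at its end, in the units of the state.
- observe(): the state, without advancing time (a new reading comes with each control period).
- viewer.snapshot(name): name is "scene" or "top" or "wrist"; returns the picture (420x560x3 uint8, red, green, blue); there is no depth.
- viewer.camera_params(name): a dict with "fx", "fy", "cx", "cy" (pixels), "rvec" (rotation vector, rad) and "tvec" (3), from world to camera coordinates, as OpenCV has them. Camera axes: x right, y down, z forward; pixel columns grow to the right and rows downward; lengths in m; the calibration is good to about 2 mm. A picture is of the moment at which its call begins: read the wrist's pose just before it. camera_params takes no time and is no camera call; for the wrist camera it gives the pose at the moment of the call.
- manip.job_done(): hands the job in, once; it reports no verdict.
The state is a dict: "t": time; "joint_pos": joint angles; "dq": joint speeds; "effort": joint torques, N m; "position": TCP position; "ee_rot": TCP orientation; "ft_force": force on the tool from outside, world axes, zero at the start; "ft_torque": the same for the moment, N m; "grip_width": opening from 0.0 (shut) to 1.0 (fully open).
Only numpy, scipy, OpenCV 4.12 (cv2) and the standard library are available. Lean on these libraries where they do the work, as an engineer would, in place of code of your own. Each camera call takes 0.05 s, during which the arm holds its last target.

### The job

Set the loose wire-mesh drying frame onto the lower frame in front of the tilt-out bin, with all four corner posts down in their sockets. Then pull the bin forward by its rail to its stop so that all three painted pickets slide out onto the drying frame, and push the empty bin fully back home. Work gently: do not let the bin slam or knock over or shift the pots, and leave the frame seated with the pickets lying in it.

Things in the scene. Friction and masses are not known exactly. Their poses are not given: they have to be found in the camera images.
- station: Fixed wooden station. Origin on the table under the centre of its lower frame, z up, +x away from the robot to the bin stand (within 0.2 rad of world x), y along the bin's pivot axis. Lower frame: four 32 mm square corner blocks, 40 mm high, at x = +-63, y = +-83 mm, each with a square socket from above, 19 mm wide, 24 mm deep; 26 mm high rails join them.
- stand (a point): On the station: middle of the top edge of the bin stand's back board, station x = 223, y = 0, height 100 mm; board 12 mm thick. The stand's two upright side panels are 12 mm thick, centred at y = +-80 mm, x = 90 to 230 mm, 165 mm high.
- frame: Loose drying frame, 140 (x) by 180 mm (y), about 0.28 kg. Origin at the centre, level with the post feet; z up. Posts 14 mm square (last 4 mm tapered to 9) at x = +-63, y = +-83 mm, z = 0 to 20. Starts on its posts on the table left or right of the station, its y roughly along world x. Half a turn makes no difference. Seated: origin 20 mm above the station's, y along station y, rails on the blocks.
- frame_rail (a point): On the frame: middle of the top edge of its +y rail, at frame x = 0, y = 84, z = 55 mm. Wooden rails 12 mm thick run all round, z = 20 to 55 mm, outer faces at x = +-70, y = +-90 mm; grip across one from above. The wire-mesh floor inside is solid to the touch, its top at z = 26 mm.
- bin (a joint): Tilt of the blue bin, rad. 0 = closed, back home (the start); grows as its top swings towards -x of the station; stop at 1.571. Stiff friction hinge (about 0.35 N m): it stays where it is left. 3 to 10 N at the rail moves it.
- pivot (a point): On the station: middle of the bin's pivot axis (along station y), at the bin's front lower edge: station x = 95, y = 0, height 145 mm.
- bar (a point): Middle of the bin's steel pull rail, 10 mm thick, along station y between two ears 14 mm deep (clear span 126 mm), 50 mm above the bin's 5 mm back wall, else free all round. Closed: 90 mm behind (+x) and 140 mm above the pivot. At the stop: 140 mm in front and 90 mm above. Shut fingers pointing down can hook behind it to pull, or push it back from its front.
- lip (a point): Middle of the top edge of the bin's front wall, which slopes out at 45 deg. Closed: 50 mm in front of and 50 mm above the pivot. At the stop: 50 mm in front and 50 mm below, over the inside of a seated frame. The bin is 136 mm wide, its floor 95 mm deep, its back 90 mm high, walls 5 mm.
- picket0: Orange painted wooden fence picket with a pointed end, about 90 x 24 x 20 mm, about 35 g. Origin near its centre (45 mm from the flat end, mid thickness), x along its length to the point. It starts lying in the bin, along station y.
- picket1: Yellow painted wooden fence picket with a pointed end, about 90 x 24 x 20 mm, about 35 g. Origin near its centre (45 mm from the flat end, mid thickness), x along its length to the point. It starts lying in the bin, along station y.
- picket2: Green painted wooden fence picket with a pointed end, about 90 x 24 x 20 mm, about 35 g. Origin near its centre (45 mm from the flat end, mid thickness), x along its length to the point. It starts lying in the bin, along station y.
- tub: Bystander: paint jar with a red lid, 90 mm in diameter, 90 mm high; origin under its centre. On the other side of the station from the loose frame.
- varnish: Bystander: green bottle with a white cap, 60 mm in diameter, 160 mm high; origin under its centre; beside the bin stand.
- tin: Bystander: can with a yellow band and a pale top, 72 mm in diameter, 100 mm high; origin under its centre; beside the bin stand, opposite the bottle.
Not all that is in view belongs to the job. There is more than one size of the frame; the one meant has the size given above.

How it is judged:
By the outcome, as a careful person would: the job done as asked, in the order asked, and still so for the second after the job is handed in, with the robot touching nothing.
It also fails if it takes over 72 s, if anything falls off the work surface, if the arm or the gripper's body presses on something with over 40 N, if the wrist force passes 120 N, or if a joint passes its speed limit or range.

## Working session

There is one attempt and no reset: what is moved stays moved. The work goes in short steps, Python scripts to look and compute and a shell command to move; the robot and the scene stay as the last step left them, time stands still between calls to the robot, and variables do not carry over. Pictures are saved under pics/ and viewed, and the job is handed in when it is done.

```bash
mkdir -p pics; ls; python3 - <<'E'
from station import observe, viewer, manip
import cv2
s=observe();print({k:s[k] for k in('t','position','ee_rot','grip_width','ft_force')},manip.tip_extent)
for n in('scene','top','wrist'):
    p=viewer.camera_params(n);print(n,p)
    im=viewer.snapshot(n);cv2.imwrite(f'pics/a_{n}.png',im[:,:,::-1])
E
```

```text
pics
{'t': 0.0, 'position': array([0.2165677 , 0.63892843, 0.29123928]), 'ee_rot': array([[-3.21106599e-01, -9.47042967e-01, -4.12523894e-04],
       [-9.47041705e-01,  3.21106846e-01, -1.55023398e-03],
       [ 1.60060244e-03, -1.07113029e-04, -9.99998713e-01]]), 'grip_width': 0.9957565357746033, 'ft_force': array([-0.08389104, -0.57621176, -0.60530072])} 0.0656
scene {'fx': 435.68833755977715, 'fy': 435.68833755977715, 'cx': 281.18639919161234, 'cy': 200.6012898541962, 'rvec': array([ 0.61143601,  2.60833212, -1.18425494]), 'tvec': array([0.3986998 , 0.02816315, 1.57305191])}
top {'fx': 380.5401779618189, 'fy': 380.5401779618189, 'cx': 275.9247659150084, 'cy': 211.83012960963143, 'rvec': array([ 2.21240062, -2.15984547,  0.07790644]), 'tvec': array([0.00779614, 0.46638657, 1.04699111])}
wrist {'fx': 321.58297471350835, 'fy': 321.58297471350835, 'cx': 278.71801265385585, 'cy': 208.9468192479942, 'rvec': array([-1.71307283,  2.39233234,  0.36440662]), 'tvec': array([ 0.67519297, -0.0376301 ,  0.39227276])}
```

View pics/a_scene.png

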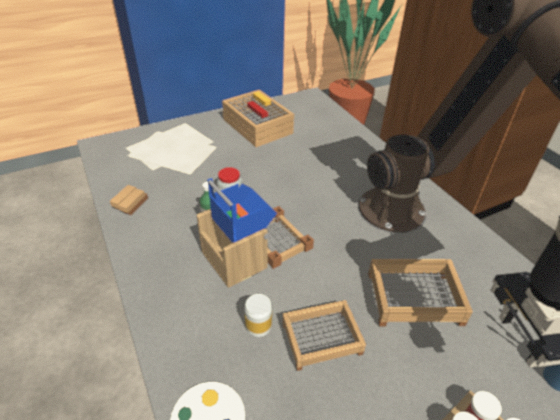

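View pics/a_top.png

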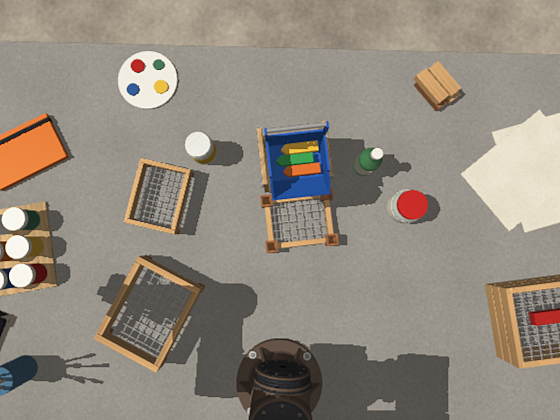

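View pics/a_wrist.png

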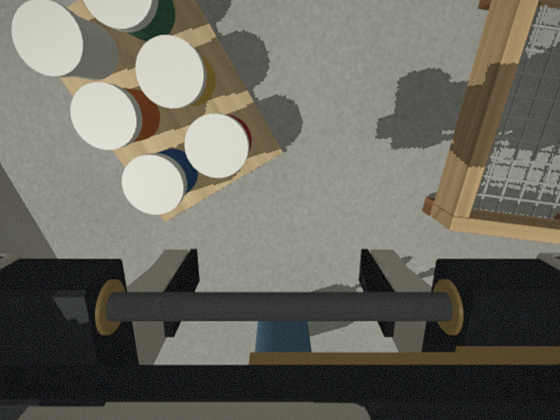

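The top view shows the station's lower frame at about (300,222), the bin above it, the small frame at (160,196), a bigger decoy at (150,312), the can at (200,148), the bottle at (370,160) and the jar at (410,205). Now I'll enlarge for measurement.

```bash
cat > h.py <<'E'
import numpy as np, cv2
from station import observe, viewer, manip
def cam(n):
    p=viewer.camera_params(n);K=np.array([[p['fx'],0,p['cx']],[0,p['fy'],p['cy']],[0,0,1]])
    return K,cv2.Rodrigues(p['rvec'])[0],p['tvec']
def ray(c,uv,z):
    K,R,t=c
    d=R.T@np.linalg.solve(K,[uv[0],uv[1],1]);o=-R.T@t
    return o+d*(z-o[2])/d[2]
def proj(c,P):
    K,R,t=c;q=K@(R@np.asarray(P,float).reshape(-1,3).T+t[:,None]);return (q[:2]/q[2]).T
def crop(src,dst,x0,y0,x1,y1,f):
    im=cv2.imread(src)[y0:y1,x0:x1];im=cv2.resize(im,None,fx=f,fy=f,interpolation=cv2.INTER_CUBIC);
    for i in range(x0-x0%10+10,x1,10):cv2.line(im,((i-x0)*f,0),((i-x0)*f,6 if i%50 else 14),(255,0,255),1)
    for i in range(y0-y0%10+10,y1,10):cv2.line(im,(0,(i-y0)*f),(6 if i%50 else 14,(i-y0)*f),(255,0,255),1)
    cv2.imwrite(dst,im)
E
python3 -c "
from h import *
crop('pics/a_top.png','pics/a_c1.png',115,145,205,245,6)
crop('pics/a_top.png','pics/a_c2.png',250,110,350,260,4)
crop('pics/a_scene.png','pics/a_c3.png',190,160,320,290,4)"
```

```text
(no output)
```

View pics/a_c1.png

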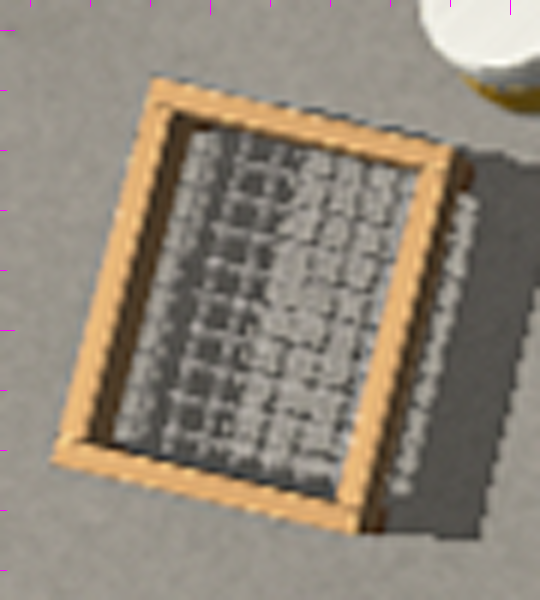

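View pics/a_c2.png

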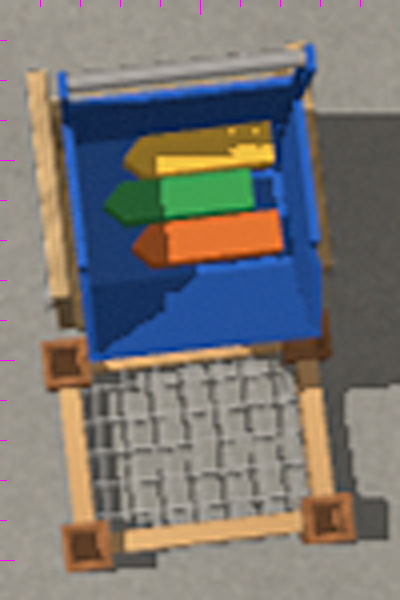

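View pics/a_c3.png

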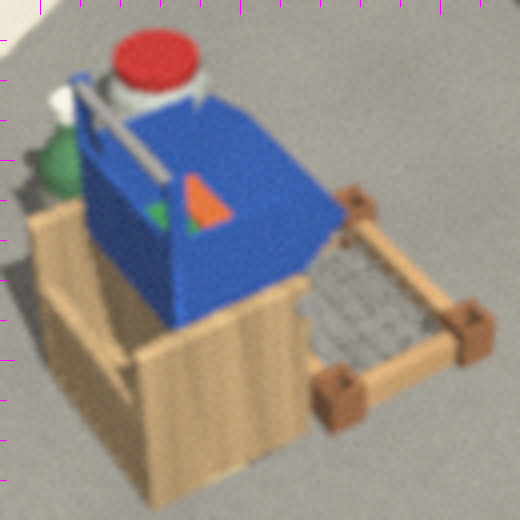

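The frame's outer top corners are near (140.3,158.3), (190.8,170), (175,233.3) and (123.7,221.7). The socket blocks are near (271.3,246.3), (331.8,239.3) and (266.5,200.5), with the far right one partly hidden at (327,193.8).

```bash
python3 -c "
from h import *
np.set_printoptions(precision=4,suppress=True)
c=cam('top')
F=np.array([ray(c,p,.055) for p in [(140.3,158.3),(190.8,170),(175,233.3),(123.7,221.7)]]);print(F)
print('sides',[np.linalg.norm(F[i]-F[i-1]) for i in range(4)],'ctr',F.mean(0))
d=F[0]+F[1]-F[2]-F[3];print('frame long axis',np.degrees(np.arctan2(d[1],d[0])))
d=F[0]+F[3]-F[1]-F[2];print('frame short axis',np.degrees(np.arctan2(d[1],d[0])))
S=np.array([ray(c,p,.04) for p in [(271.3,246.3),(331.8,239.3),(327,193.8),(266.5,200.5)]]);print(S)
print('sides',[np.linalg.norm(S[i]-S[i-1]) for i in range(4)],'ctr',S.mean(0),(S[1]+S[3])/2)
d=S[0]-S[1];print('station y',np.degrees(np.arctan2(d[1],d[0])))
d=S[3]-S[0];print('station x',np.degrees(np.arctan2(d[1],d[0])))
for n,p,z in (('tin',(198,147),.1),('varn',(377,154),.16),('tub',(410,204),.09)):print(n,ray(c,p,z))
"
```

```text
[[0.6002 0.3909 0.055 ]
 [0.5715 0.2525 0.055 ]
 [0.3992 0.2881 0.055 ]
 [0.4269 0.427  0.055 ]]
sides [np.float64(0.17702720162307), np.float64(0.14135167235204418), np.float64(0.1759479581241701), np.float64(0.14171993299634325)] ctr [0.4995 0.3397 0.055 ]
frame long axis -11.708815262787931
frame short axis 78.47879635647764
[[ 0.3703  0.0293  0.04  ]
 [ 0.3932 -0.1347  0.04  ]
 [ 0.5173 -0.1198  0.04  ]
 [ 0.4949  0.0455  0.04  ]]
sides [np.float64(0.1255938357993857), np.float64(0.16556535845601794), np.float64(0.12499412067571612), np.float64(0.16686541824273413)] ctr [ 0.4439 -0.0449  0.04  ] [ 0.444  -0.0446  0.04  ]
station y 97.94643018560566
station x 7.427451293895177
tin [0.6245 0.2259 0.1   ]
varn [ 0.6035 -0.2244  0.16  ]
tub [ 0.4898 -0.3298  0.09  ]
```

```bash
python3 -c "
from h import *
np.set_printoptions(precision=4,suppress=True)
K,R,t=cam('wrist');s=observe();E=np.array(s['ee_rot'])
print('cam in tool',E.T@(-R.T@t-s['position']));print('cam axes in tool (cols)\n',E.T@R.T)
"
```

```text
cam in tool [-0.0007 -0.0818 -0.0937]
cam axes in tool (cols)
 [[ 1.     -0.0007 -0.0008]
 [ 0.001   0.9544  0.2985]
 [ 0.0005 -0.2985  0.9544]]
```

```bash
cat >> h.py <<'E'
def yaw(E): return np.arctan2(E[1,0],E[0,0])
def plan(tgt,yw,n,s=None):
    """rows for going straight to tgt (world m) with yaw yw(rad) in n rows"""
    s=s or observe();p=np.array(s['position']);E=np.array(s['ee_rot'])
    y0=yaw(E);dy=(yw-y0+np.pi)%(2*np.pi)-np.pi
    d=(np.array(tgt)-p)/n
    for i in range(n):
        y=y0+dy*i/n
        x=np.array([np.cos(y),np.sin(y),0]);Y=np.array([np.sin(y),-np.cos(y),0])
        print('[[%.1f,%.1f,%.1f],%.3f,W],'%(1e3*d@x,1e3*d@Y,-1e3*d[2],-dy/n),end='')
    print(' |step|',np.linalg.norm(d)*1e3,'turn',np.degrees(dy/n))
E
python3 -c "
from h import *
a=cam('top');b=cam('scene')
for z in(.04,.06,.08,.1):
  for q in ((143,257),(203,289)):
    P=ray(a,q,z);print(z,P,proj(b,P))
crop('pics/a_scene.png','pics/a_c4.png',270,240,480,370,3)
plan((.4152,.3469,.22),np.radians(168.3),8)
"
```

```text
0.04 [0.33316455 0.37586213 0.04      ] [[382.10435219 316.7551577 ]]
0.04 [0.25143209 0.21031855 0.04      ] [[370.7125466  264.47830729]]
0.06 [0.33429125 0.3689863  0.06      ] [[381.49284561 310.60750755]]
0.06 [0.25413503 0.20663528 0.06      ] [[370.28571914 259.52843245]]
0.08 [0.33541796 0.36211046 0.08      ] [[380.87196273 304.36559489]]
0.08 [0.25683798 0.20295201 0.08      ] [[369.85125018 254.48993994]]
0.1 [0.33654466 0.35523463 0.1       ] [[380.24148625 298.02723497]]
0.1 [0.25954092 0.19926874 0.1       ] [[369.40893266 249.36042848]]
[[26.6,-35.2,8.9],0.181,W],[[19.8,-39.4,8.9],0.181,W],[[12.4,-42.4,8.9],0.181,W],[[4.6,-43.9,8.9],0.181,W],[[-3.4,-44.0,8.9],0.181,W],[[-11.3,-42.7,8.9],0.181,W],[[-18.8,-40.0,8.9],0.181,W],[[-25.7,-35.9,8.9],0.181,W], |step| 45.04825448842402 turn -10.371755050106392
```

View pics/a_c4.png

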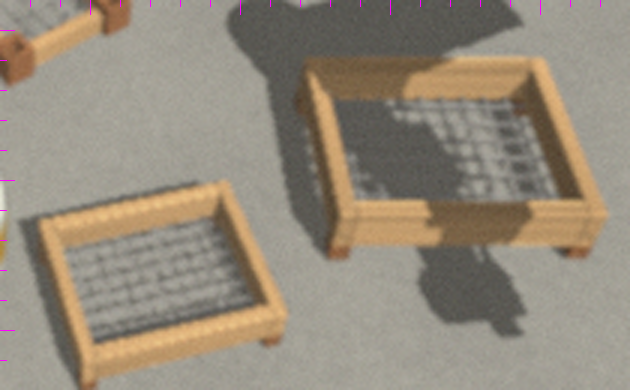

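The decoy is about 65 mm high, so the gripper body clears it. Moving above the near rail, with the frame's near end as the grip.

```bash
python3 -m pendant '[[[26.6,-35.2,9],0.181,50],[[19.8,-39.4,9],0.181,50],[[12.4,-42.4,9],0.181,50],[[4.6,-44,9],0.181,50],[[-3.4,-44,9],0.181,50],[[-11.3,-42.7,9],0.181,50],[[-18.8,-40,9],0.181,50],[[-25.7,-35.9,9],0.181,50]]'
python3 - <<'E'
from h import *
s=observe();print(s['t'],s['position'],np.degrees(yaw(s['ee_rot'])),s['joint_pos'],s['grip_width'])
K=cam('wrist');cv2.imwrite('pics/b_w.png',viewer.snapshot('wrist')[:,:,::-1])
np.save('b.npy',np.concatenate([K[0].ravel(),K[1].ravel(),K[2]]))
E
```

```text
t: 1.15
position: [0.4159, 0.3458, 0.2199]
ee_rot: [[-0.978, 0.208, -0.0], [0.208, 0.978, -0.0], [0.0, -0.0, -1.0]]
ft_force: [1.4, 0.2, -0.4]
grip_width: 0.573
1.15 [0.41594789 0.34581713 0.21985924] 167.98045849519778 [ 1.05603869e+00  1.99773969e-01 -3.85563154e-01 -3.06255419e-05
 -9.85526591e-01 -1.26580234e+00] 0.5725634281031067
```

View pics/b_w.png

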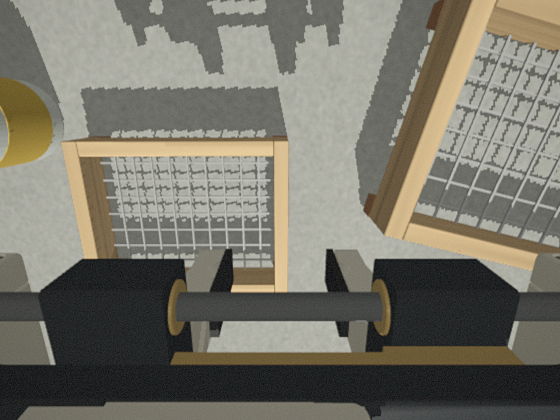

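The wrist view shows the frame's top outer corners at (64,143) and (288,137), and its near rail running down to (288,290).

```bash
python3 - <<'E'
from h import *
np.set_printoptions(precision=4,suppress=True)
crop('pics/b_w.png','pics/b_c.png',50,120,310,300,3)
a=np.load('b.npy');c=(a[:9].reshape(3,3),a[9:18].reshape(3,3),a[18:])
P=[ray(c,q,.055) for q in [(64,143),(288,137),(288,290)]];print(np.array(P))
d=P[0]-P[1];print(np.linalg.norm(d),np.degrees(np.arctan2(d[1],d[0])));d=P[2]-P[1];print(np.degrees(np.arctan2(d[1],d[0])))
F=np.array([ray(cam('top'),p,.055) for p in [(140.3,158.3),(190.8,170),(175,233.3),(123.7,221.7)]]);print(proj(c,F))
E
```

```text
[[0.5718 0.2571 0.055 ]
 [0.3973 0.2896 0.055 ]
 [0.4248 0.424  0.055 ]]
0.17747534204189258 -10.56407254452491
78.42401463804487
[[ 93.944  294.1075]
 [ 62.0072 137.234 ]
 [285.2832 135.5689]
 [286.4084 293.315 ]]
```

View pics/b_c.png

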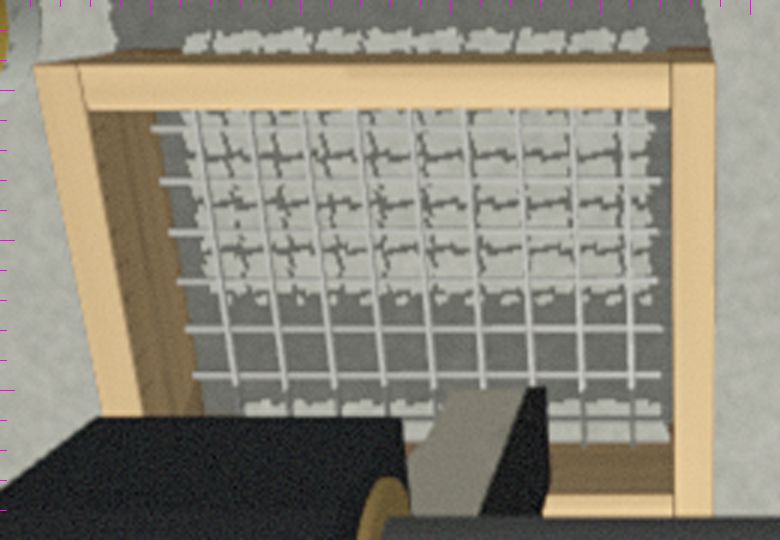

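```bash
python3 - <<'E'
from h import *
np.set_printoptions(precision=4,suppress=True)
a=np.load('b.npy');c=(a[:9].reshape(3,3),a[9:18].reshape(3,3),a[18:])
P=[ray(c,q,.055) for q in [(61.3,142),(288.3,141),(288.3,292.3)]];print(np.array(P))
d=P[0]-P[1];print(np.linalg.norm(d),np.degrees(np.arctan2(d[1],d[0])));d=P[2]-P[1];print(np.linalg.norm(d),np.degrees(np.arctan2(d[1],d[0])))
y=np.radians(-11.6);L=np.array([np.cos(y),np.sin(y),0]);S=np.array([-np.sin(y),np.cos(y),0])
print('ctr from P1',P[1]+.09*L+.07*S,'from P0',P[0]-.09*L+.07*S,'from P2',P[2]+.09*L-.07*S)
E
```

```text
[[0.5735 0.2559 0.055 ]
 [0.3977 0.2927 0.055 ]
 [0.425  0.4264 0.055 ]]
0.17966180216682046 -11.818366945655976
0.1364500993448668 78.44003739090168
ctr from P1 [0.4999 0.3432 0.055 ] from P0 [0.4994 0.3426 0.055 ] from P2 [0.4991 0.3397 0.055 ]
```

```bash
python3 -m pendant '[[[1.2,2.2,20],-0.005,50],[[0,0,25],0,50],[[0,0,25],0,50],[[0,0,25],0,50],[[0,0,20],0,50],[[0,0,9.3],0,50],[[0,0,0],0,0],[[0,0,0],0,0]]' 50; python3 -m pendant '[[[0,0,0],0,0],[[0,0,0],0,0],[[0,0,0],0,0],[[0,0,-2],0,0],[[0,0,-8],0,0],[[0,0,-20],0,0],[[0,0,-20],0,0],[[0,0,-20],0,0]]'
python3 - <<'E'
from h import *
s=observe();print(s['t'],s['position'],s['ft_torque'],s['joint_pos'])
cv2.imwrite('pics/c_s.png',viewer.snapshot('scene')[:,:,::-1])
cv2.imwrite('pics/c_w.png',viewer.snapshot('wrist')[:,:,::-1])
E
```

```text
t: 2.2
position: [0.415, 0.35, 0.0966]
ee_rot: [[-0.98, 0.197, 0.001], [0.197, 0.98, 0.001], [-0.0, 0.001, -1.0]]
ft_force: [0.1, 0.3, -0.3]
grip_width: 0.402
t: 3.2
position: [0.4145, 0.3493, 0.1667]
ee_rot: [[-0.98, 0.198, -0.0], [0.198, 0.98, -0.0], [0.0, -0.0, -1.0]]
ft_force: [0.6, 0.1, -2.4]
grip_width: 0.135
3.2 [0.41451186 0.34932185 0.16670561] [0.15124584 0.1571901  0.01836663] [ 1.06183519e+00  2.59887325e-01 -4.46805524e-01 -1.73295384e-04
 -8.64492539e-01 -1.26079755e+00]
```

View pics/c_s.png

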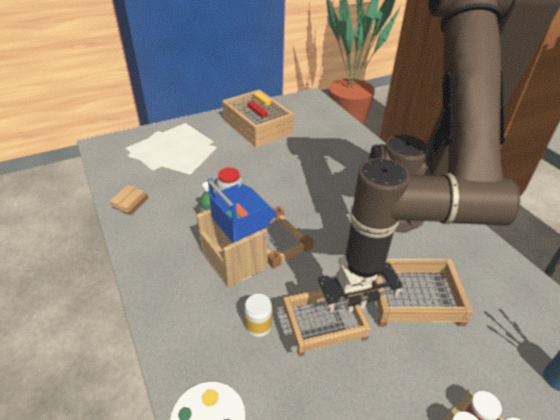

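View pics/c_w.png

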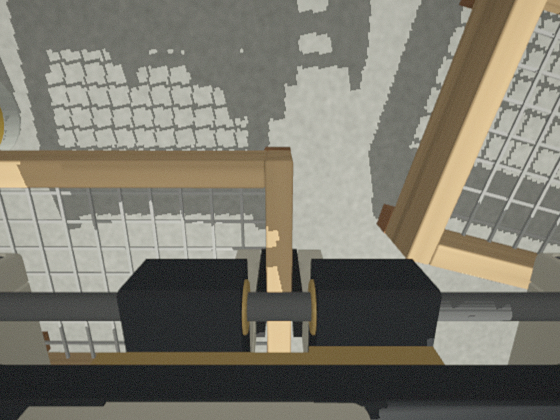

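The wrist view shows the rail between the pads, with the frame's corner at about (292,150) and its side edge running to (0,152). The frame looks level in the scene view.

```bash
python3 - <<'E'
from h import *
np.set_printoptions(precision=4,suppress=True)
crop('pics/c_w.png','pics/c_c.png',0,130,310,260,2)
s=observe();E=np.array(s['ee_rot']);c=cam('wrist')
for z in(.124,.126,.128):
  P=[ray(c,q,z) for q in [(291.5,151),(0,152.5),(292,245)]]
  print(np.array([E.T@(p-s['position']) for p in P]))
E
```

```text
[[ 0.0048 -0.0633  0.0439]
 [-0.1194 -0.0627  0.0441]
 [ 0.0055 -0.0198  0.0441]]
[[ 0.0047 -0.0635  0.0419]
 [-0.1177 -0.063   0.0421]
 [ 0.0054 -0.0207  0.0421]]
[[ 0.0046 -0.0638  0.0399]
 [-0.116  -0.0632  0.0401]
 [ 0.0053 -0.0216  0.0401]]
```

View pics/c_c.png

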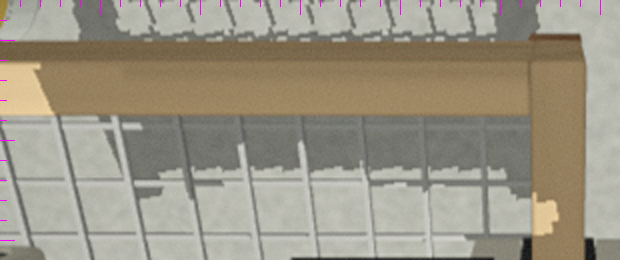

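```bash
python3 - <<'E'
from h import *
np.set_printoptions(precision=4,suppress=True)
s=observe();E=np.array(s['ee_rot']);c=cam('wrist')
for z in(.124,.126,.128):
  P=[ray(c,q,z) for q in [(291.5,160.5),(25,161),(265.5,187.5),(292.5,250)]]
  print(np.array([E.T@(p-s['position']) for p in P]))
a=np.load('b.npy');c=(a[:9].reshape(3,3),a[9:18].reshape(3,3),a[18:])
E
```

```text
[[ 0.0048 -0.0592  0.0439]
 [-0.1096 -0.0591  0.0441]
 [-0.0065 -0.0474  0.044 ]
 [ 0.0057 -0.0173  0.0441]]
[[ 0.0047 -0.0596  0.0419]
 [-0.1081 -0.0594  0.0421]
 [-0.0064 -0.0478  0.042 ]
 [ 0.0057 -0.0182  0.0421]]
[[ 0.0047 -0.0599  0.0399]
 [-0.1065 -0.0597  0.0401]
 [-0.0063 -0.0483  0.04  ]
 [ 0.0056 -0.0191  0.0401]]
```

```bash
python3 -c "
from h import *
plan((.395,.235,.22),np.radians(97.6),8)"
```

```text
[[-0.4,-14.7,-6.5],0.155,W],[[-2.6,-14.4,-6.5],0.155,W],[[-4.8,-13.8,-6.5],0.155,W],[[-6.9,-12.9,-6.5],0.155,W],[[-8.8,-11.7,-6.5],0.155,W],[[-10.5,-10.2,-6.5],0.155,W],[[-12.0,-8.5,-6.5],0.155,W],[[-13.1,-6.5,-6.5],0.155,W], |step| 16.023912112053893 turn -8.878055187863705
```

```bash
python3 -m pendant '[[[-0.4,-14.7,-20],0.155,0],[[-2.6,-14.4,-15],0.155,0],[[-4.8,-13.8,-10],0.155,0],[[-6.9,-12.9,-8],0.155,0],[[-8.8,-11.7,0],0.155,0],[[-10.5,-10.2,0],0.155,0],[[-12,-8.5,0],0.155,0],[[-13.1,-6.5,0],0.155,0]]'
python3 - <<'E'
from h import *
s=observe();print(s['t'],s['position'],np.degrees(yaw(s['ee_rot'])),s['joint_pos'])
cv2.imwrite('pics/d_t.png',viewer.snapshot('top')[:,:,::-1])
cv2.imwrite('pics/d_w.png',viewer.snapshot('wrist')[:,:,::-1])
E
```

```text
t: 4.3
position: [0.394, 0.2334, 0.2181]
ee_rot: [[-0.126, 0.992, -0.001], [0.992, 0.126, -0.0], [-0.0, -0.001, -1.0]]
ft_force: [-0.2, -0.7, -3.3]
grip_width: 0.131
4.3 [0.39399419 0.233423   0.21811882] 97.24510857091641 [ 9.66723015e-01  6.36662222e-02 -5.54169098e-01 -4.53626293e-04
 -9.53662587e-01 -2.41080580e+00]
```

View pics/d_t.png

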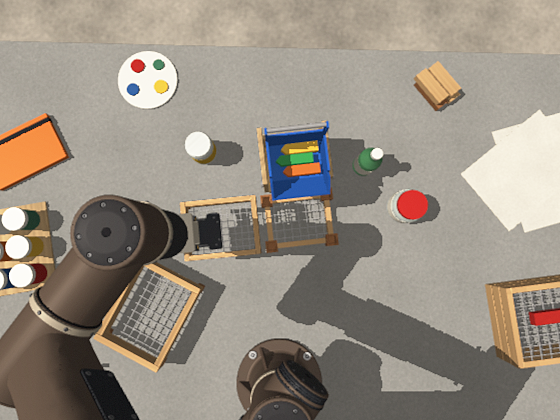

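View pics/d_w.png

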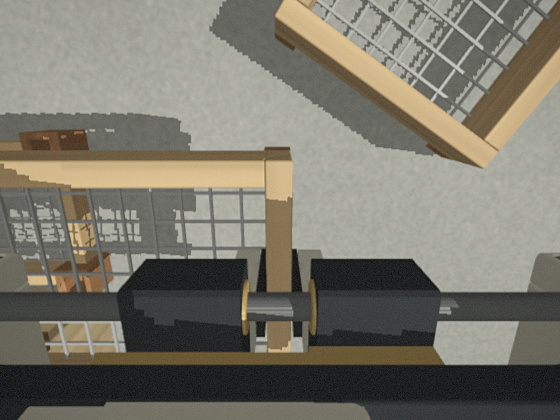

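```bash
python3 -m pendant '[[[0,0,25],-0.006,0],[[-12,0.4,25],0,0],[[-30,0.4,17],0,0],[[-40,0.4,0],0,0],[[-40,0.4,0],0,0],[[-40,0.4,0],0,0],[[-25,0.4,0],0,0],[[-11.5,0,0],0,0]]'
python3 - <<'E'
from h import *
s=observe();print(s['t'],s['position'],np.degrees(yaw(s['ee_rot'])),s['joint_pos'])
cv2.imwrite('pics/e_t.png',viewer.snapshot('top')[:,:,::-1])
K=cam('wrist');s=observe();np.save('e.npy',np.concatenate([K[0].ravel(),K[1].ravel(),K[2],s['position'],np.ravel(s['ee_rot'])]))
cv2.imwrite('pics/e_w.png',viewer.snapshot('wrist')[:,:,::-1])
print(s['position'])
cv2.imwrite('pics/e_s.png',viewer.snapshot('scene')[:,:,::-1])
crop('pics/e_t.png','pics/e_c.png',240,110,360,260,4)
E
```

```text
t: 5.4
position: [0.4242, 0.037, 0.1516]
ee_rot: [[-0.138, 0.99, -0.0], [0.99, 0.138, -0.0], [-0.0, -0.0, -1.0]]
ft_force: [-0.1, -0.1, -3.0]
grip_width: 0.131
5.4 [0.42420388 0.03697031 0.15155059] 97.9578369125486 [ 5.54135351e-01  9.70612766e-02 -7.06037526e-01 -8.45139681e-05
 -7.67926672e-01 -1.98598042e+00]
[0.42411853 0.03661116 0.15152802]
```

View pics/e_w.png

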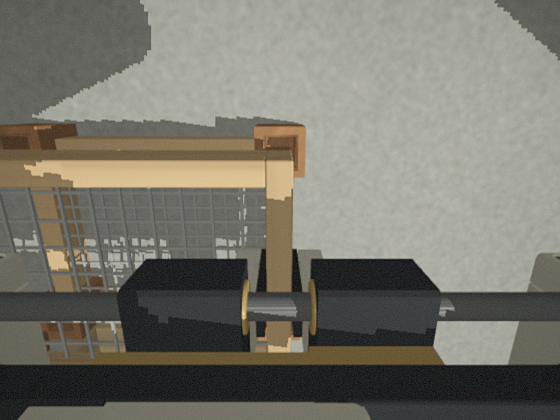

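View pics/e_s.png

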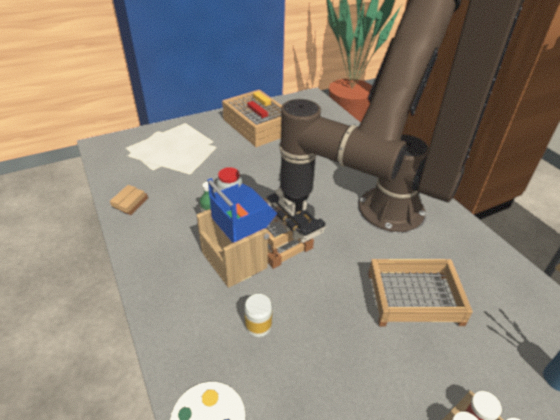

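View pics/e_c.png

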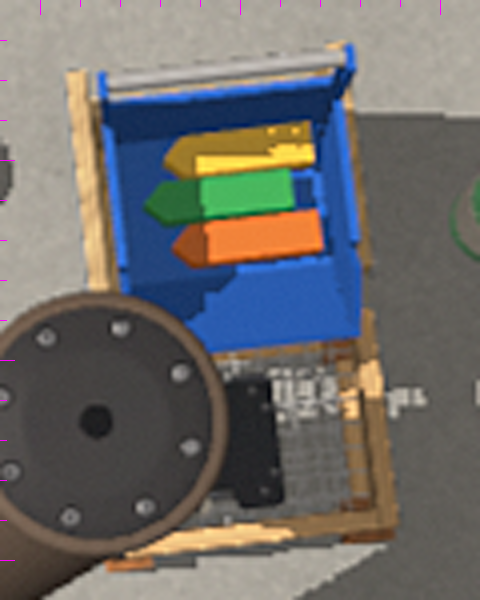

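```bash
python3 - <<'E'
from h import *
crop('pics/e_w.png','pics/e_c1.png',230,110,330,210,6)
crop('pics/e_w.png','pics/e_c2.png',0,110,120,210,5)
E
```

```text
(no output)
```

View pics/e_c1.png

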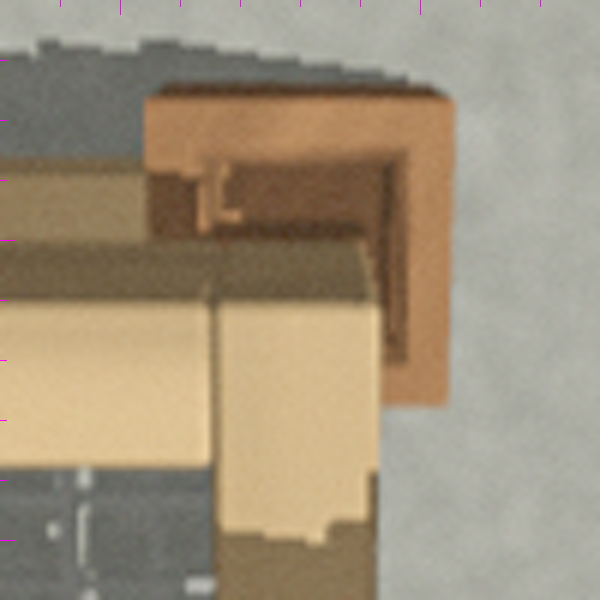

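View pics/e_c2.png

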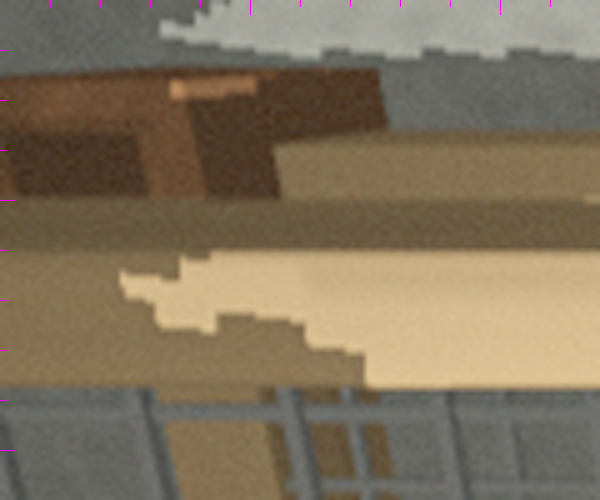

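```bash
python3 - <<'E'
from h import *
np.set_printoptions(precision=4,suppress=True)
a=np.load('e.npy');c=(a[:9].reshape(3,3),a[9:18].reshape(3,3),a[18:21]);p=a[21:24];E=a[24:].reshape(3,3)
T=lambda q,z:E.T@(ray(c,q,z)-p)
print('yaw',np.degrees(yaw(E)))
B=[T(q,.04) for q in [(254.3,126.3),(305.8,126.7),(304.7,177.5),(297.5,135.8)]];print('block in tool\n',np.array(B)*1e3)
# frame corner in tool  (rail top z = p.z-.0956+.055)
zt=p[2]-.0956+.055
fc=[T(q,zt) for q in [(293.3,160.3),(265.8,160.5),(265.8,187.7)]];print('frame\n',np.array(fc)*1e3)
# predict near -y block for station yaw rel tool
cc=B[1]+np.array([-.016,.016,0]); print('block ctr tool',cc*1e3)
for dy in(-1,0,1):
  r=np.radians(dy);u=np.array([np.cos(r),np.sin(r),0]);v=np.array([-np.sin(r),np.cos(r),0])
  k=cc-.166*u
  print(dy,[proj(c,p+E@(k+o)).round(1).tolist() for o in (.016*u-.016*v,.016*u-.016*v+np.array([0,0,.04]),.016*u+.0*v,-.0095*u-.0095*v,.0095*u-.0095*v)])
E
```

```text
yaw 97.95202533005535
block in tool
 [[-14.6905 -69.7117 111.571 ]
 [ 17.1979 -69.4431 111.5626]
 [ 17.2631 -37.4485 111.5446]
 [ 12.1494 -63.9343 111.5608]]
frame
 [[  6.5051 -59.7119  40.6319]
 [ -4.9914 -59.6383  40.6348]
 [ -5.1426 -47.9601  40.6283]]
block ctr tool [  1.1979 -53.4431 111.5626]
-1 [[[38.3, 131.3]], [[76.8, 127.5]], [[44.4, 157.1]], [[0.4, 142.7]], [[30.5, 142.1]]]
0 [[[37.8, 126.9]], [[76.5, 123.8]], [[43.5, 152.9]], [[-0.6, 137.7]], [[29.7, 137.7]]]
1 [[[37.3, 122.6]], [[76.2, 120.2]], [[42.6, 148.8]], [[-1.6, 132.7]], [[29.0, 133.2]]]
```

The near +y block centre is about (+1.3,−53.5) mm in the tool frame and the post is at (−0.7,−52.7). The yaw matches. I'll shift, lower to just above the block tops and look again.

```bash
python3 -m pendant '[[[2,-0.8,0],0,0],[[0,0,4],0,0],[[0,0,4],0,0],[[0,0,4],0,0],[[0,0,0],0,0],[[0,0,0],0,0],[[0,0,0],0,0],[[0,0,0],0,0]]'
python3 - <<'E'
from h import *
np.set_printoptions(precision=4,suppress=True)
K=cam('wrist');s=observe();np.save('f.npy',np.concatenate([K[0].ravel(),K[1].ravel(),K[2],s['position'],np.ravel(s['ee_rot'])]))
cv2.imwrite('pics/f_w.png',viewer.snapshot('wrist')[:,:,::-1])
print(s['position'],np.degrees(yaw(s['ee_rot'])))
crop('pics/f_w.png','pics/f_c1.png',230,110,330,210,6)
crop('pics/f_w.png','pics/f_c2.png',0,110,120,210,5)
E
```

```text
t: 6.55
position: [0.423, 0.0397, 0.14]
ee_rot: [[-0.137, 0.991, 0.0], [0.991, 0.137, 0.0], [0.0, 0.0, -1.0]]
ft_force: [0.8, 0.2, -1.7]
grip_width: 0.133
[0.423  0.0397 0.14  ] 97.89246117435533
```

View pics/f_c1.png

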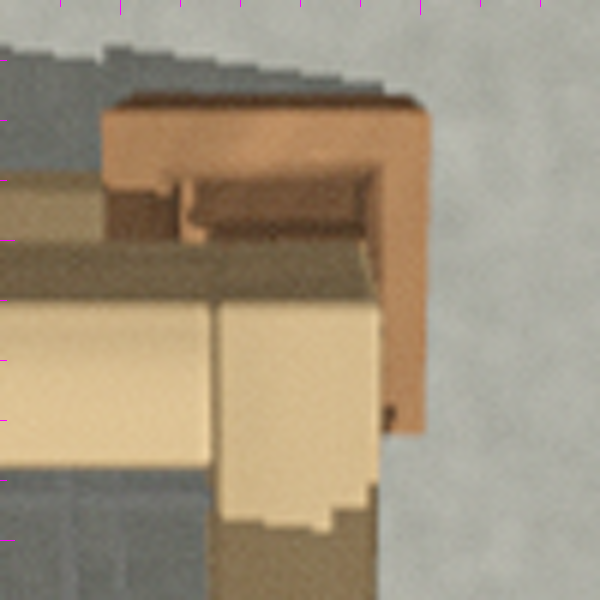

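View pics/f_c2.png

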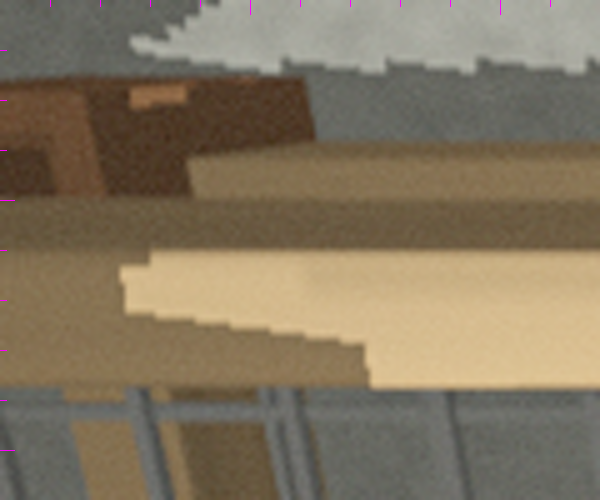

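```bash
python3 - <<'E'
from h import *
np.set_printoptions(precision=2,suppress=True)
a=np.load('f.npy');c=(a[:9].reshape(3,3),a[9:18].reshape(3,3),a[18:21]);p=a[21:24];E=a[24:].reshape(3,3)
T=lambda q,z:E.T@(ray(c,q,z)-p)
B=[T(q,.04) for q in [(247,128.7),(301.7,128.8),(300.8,182.2),(292.5,138.5)]];print(np.array(B)*1e3)
zt=p[2]-.0956+.055
print(np.array([T(q,zt) for q in [(293.3,160.3),(265.8,160.5),(265.8,187.7),(293.,245)]])*1e3)
cc=np.array([(B[0][0]+B[1][0])/2,(B[1][1]+B[2][1])/2,B[0][2]])
for dy in(-1,0,1):
  r=np.radians(dy);u=np.array([np.cos(r),np.sin(r),0]);v=np.array([-np.sin(r),np.cos(r),0])
  k=cc-.166*u
  print(dy,[proj(c,p+E@(k+o)).round(1).tolist() for o in (.016*u-.016*v+np.array([0,0,.04]),.0095*u-.0095*v)])
E
```

```text
[[-18.15 -68.96  99.95]
 [ 13.87 -68.88  99.95]
 [ 13.97 -36.94  99.96]
 [  8.55 -63.31  99.95]]
[[  6.5  -59.71  40.59]
 [ -5.   -59.63  40.58]
 [ -5.15 -47.96  40.59]
 [  6.85 -21.24  40.6 ]]
-1 [[[62.4, 129.2]], [[10.8, 145.0]]]
0 [[[62.0, 125.4]], [[9.8, 140.3]]]
1 [[[61.7, 121.6]], [[9.0, 135.6]]]
```

```bash
python3 -m pendant '[[[-1.6,-0.2,0],0,0],[[0,0,0],0,0],[[0,0,2],0,0],[[0,0,2],0,0],[[0,0,2],0,0],[[0,0,2],0,0],[[0,0,2],0,0],[[0,0,2],0,0]]'
```

```text
t: 7.6
position: [0.423, 0.0381, 0.1277]
ee_rot: [[-0.137, 0.991, -0.0], [0.991, 0.137, -0.0], [-0.0, -0.0, -1.0]]
ft_force: [0.9, 0.3, -3.1]
grip_width: 0.132
```

No contact force, with the feet at z≈0.032, so the posts are inside the sockets. Continuing down.

```bash
python3 -m pendant '[[[0,0,2],0,0],[[0,0,2],0,0],[[0,0,2],0,0],[[0,0,2],0,0],[[0,0,2],0,0],[[0,0,2],0,0],[[0,0,0.5],0,0],[[0,0,0],0,0]]'
python3 - <<'E'
from h import *
s=observe();print(s['position'],s['ft_force'],s['ft_torque'])
cv2.imwrite('pics/g_w.png',viewer.snapshot('wrist')[:,:,::-1])
cv2.imwrite('pics/g_s.png',viewer.snapshot('scene')[:,:,::-1])
crop('pics/g_s.png','pics/g_c.png',190,160,320,290,4)
E
```

```text
t: 8.6
position: [0.423, 0.0381, 0.1162]
ee_rot: [[-0.138, 0.99, 0.0], [0.99, 0.138, -0.0], [-0.0, 0.0, -1.0]]
ft_force: [-5.6, 1.3, 14.7]
grip_width: 0.134
[0.42303621 0.03811806 0.11623355] [-5.61209169  1.28219272 14.65371024] [ 0.43997336  2.08993577 -0.02822996]
```

View pics/g_w.png

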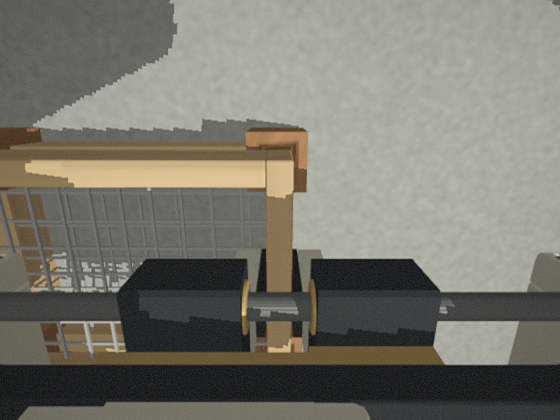

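View pics/g_c.png

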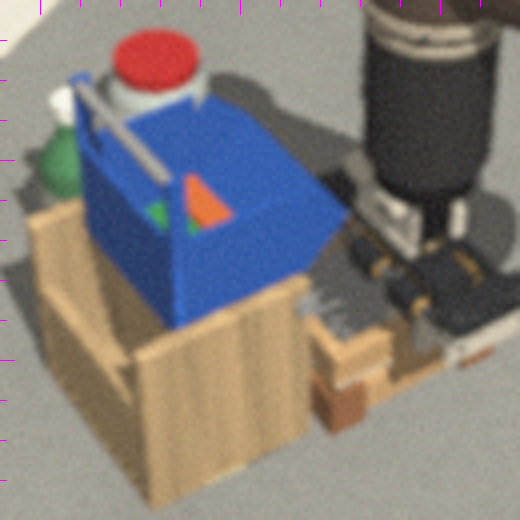

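```bash
python3 -m pendant '[[[0,0,0],0,40],[[0,0,0],0,40],[[0,0,0],0,40],[[0,0,0],0,40],[[0,0,0],0,40],[[0,0,-4],0,40],[[0,0,-15],0,40],[[0,0,-30],0,40]]'
python3 - <<'E'
from h import *
from scipy.optimize import fsolve
s=observe();print(s['position'],s['joint_pos'])
D=[(.2165677,.63892843,.29123928,.359,.012),(.41594789,.34581713,.21985924,.199773969,-.385563154),(.41451186,.34932185,.16670561,.259887,-.4468055),(.39399419,.233423,.21811882,.0636662,-.554169),(.42420388,.03697031,.15155059,.0970612,-.7060375)]
D.append((*s['position'],s['joint_pos'][1],s['joint_pos'][2]))
A=[];b=[]
for x,y,z,q2,q3 in D:
    f=q2-q3
    A+=[[1,0,np.sin(q2),np.cos(f),np.sin(f)],[0,1,np.cos(q2),-np.sin(f),np.cos(f)]];b+=[np.hypot(x,y),z]
X,res,rk,_=np.linalg.lstsq(np.array(A),np.array(b),rcond=None);print(X,np.array(A)@X-b)
def fk(q):
    f=q[0]-q[1];return X[0]+X[2]*np.sin(q[0])+X[3]*np.cos(f)+X[4]*np.sin(f),X[1]+X[2]*np.cos(q[0])-X[3]*np.sin(f)+X[4]*np.cos(f)
for r,z in((.403,.281),(.385,.281),(.417,.281),(.628,.331),(.46,.36),(.55,.36)):
    q=fsolve(lambda q:np.subtract(fk(q),(r,z)),(.1,-.6));print(r,z,q,'q5',q[0]-q[1]-np.pi/2)
E
```

```text
t: 9.7
position: [0.4224, 0.0377, 0.1643]
ee_rot: [[-0.137, 0.991, -0.002], [0.991, 0.137, -0.001], [-0.001, -0.002, -1.0]]
ft_force: [0.7, 0.3, -0.6]
grip_width: 0.457
[0.42237182 0.03774543 0.16431681] [ 5.58392883e-01  7.56035135e-02 -6.91930825e-01 -1.30919951e-04
 -8.05903181e-01 -1.99136785e+00]
[ 0.05095018 -0.09096749  0.56092685  0.4487996   0.01042979] [-1.01204610e-03  1.41428760e-04  1.18610807e-03 -3.15389258e-04
  1.10733699e-03  9.33851139e-04  5.62332835e-04 -7.71229332e-04
 -1.31596491e-03  9.54292678e-05 -5.27766892e-04 -8.40905778e-05]
0.403 0.281 [-0.10085413 -0.55155934] q5 -1.1200911206883697
0.385 0.281 [-0.13499938 -0.58019576] q5 -1.1255999432824058
0.417 0.281 [-0.0747469  -0.52859758] q5 -1.1169456463742526
0.628 0.331 [ 0.26049979 -0.03341301] q5 -1.2768835348424683
0.46 0.36 [-0.04699643 -0.31626827] q5 -1.3015244867906517
0.55 0.36 [ 0.11241691 -0.15015107] q5 -1.3082283466005362
```

```bash
python3 -m pendant '[[[0,0,-50],0,40],[[0,0,-55],0,40],[[0,0,-55],0,40],[[0,0,-50],-0.1,40],[[0,0,0],-0.18,40],[[0,0,0],-0.18,40],[[0,0,0],-0.18,40],[[0,0,0],-0.18,40]]'
python3 - <<'E'
from h import *
np.set_printoptions(precision=4,suppress=True)
s=observe();print(s['position'],np.degrees(yaw(s['ee_rot'])))
cv2.imwrite('pics/h_t.png',viewer.snapshot('top')[:,:,::-1])
K=cam('wrist');np.save('hh.npy',np.concatenate([K[0].ravel(),K[1].ravel(),K[2]]))
cv2.imwrite('pics/h_w.png',viewer.snapshot('wrist')[:,:,::-1])
cv2.imwrite('pics/h_s.png',viewer.snapshot('scene')[:,:,::-1])
crop('pics/h_s.png','pics/h_c.png',190,160,320,290,4)
c=cam('top');print([ray(c,q,.287) for q in((266.3,131.3),(327.5,124.5))])
E
```

```text
t: 10.7
position: [0.4228, 0.038, 0.3746]
ee_rot: [[-0.821, 0.57, 0.0], [0.57, 0.821, 0.0], [-0.0, 0.0, -1.0]]
ft_force: [0.1, -0.6, -0.3]
grip_width: 0.455
[0.4228 0.038  0.3746] 145.21838634124725
[array([0.6171, 0.0435, 0.287 ]), array([ 0.6349, -0.0856,  0.287 ])]
```

View pics/h_w.png

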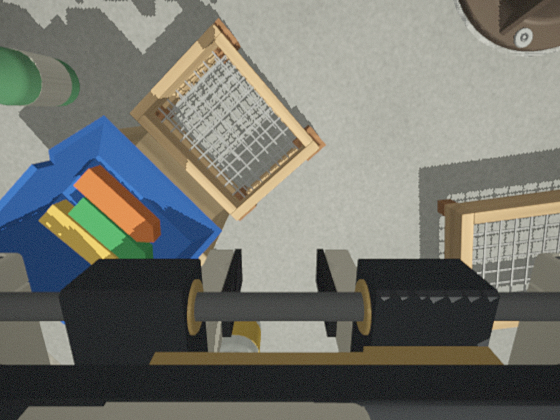

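View pics/h_c.png

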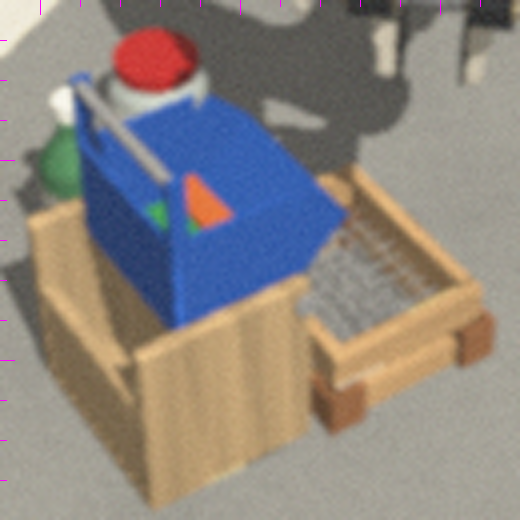

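View pics/h_t.png

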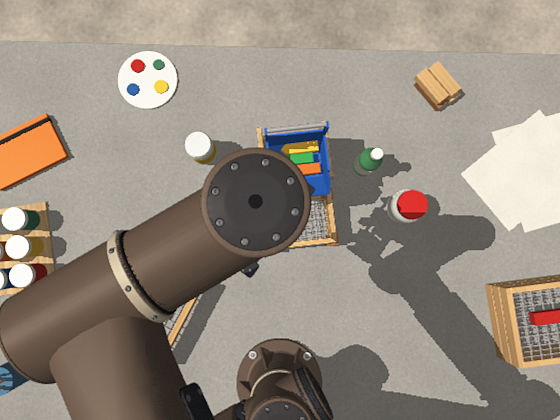

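```bash
python3 - <<'E'
from h import *
y=np.radians(7.9);u=np.array([np.cos(y),np.sin(y),0]);v=np.array([-np.sin(y),np.cos(y),0]);C=np.array([.4446,-.0432,0])
a=np.load('hh.npy');cw=(a[:9].reshape(3,3),a[9:18].reshape(3,3),a[18:])
Z=np.array([0,0,1.])
F=np.array([C+sx*.07*u+sy*.09*v+.075*Z for sx,sy in((1,1),(1,-1),(-1,-1),(-1,1))])
bar=np.array([C+.185*u+s*.063*v+.285*Z for s in(1,-1)])
for n,c in(('w',cw),('s',cam('scene'))):
    im=cv2.imread(f'pics/h_{n}.png');im=cv2.resize(im,None,fx=4,fy=4,interpolation=cv2.INTER_CUBIC)
    cv2.polylines(im,[(proj(c,F)*4+2).astype(int)],True,(255,0,255),1)
    cv2.polylines(im,[(proj(c,bar)*4+2).astype(int)],False,(0,255,255),1)
    if n=='w': im=im[0:1000,480:1400][::1]; im=cv2.resize(im,None,fx=.6,fy=.6,interpolation=cv2.INTER_AREA)
    else: im=im[640:1160,760:1280]
    cv2.imwrite(f'pics/h_o{n}.png',im)
E
```

```text
(no output)
```

View pics/h_ow.png

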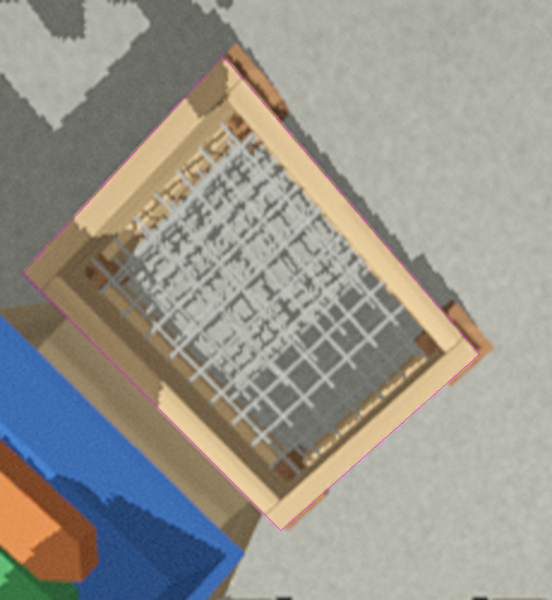

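View pics/h_os.png

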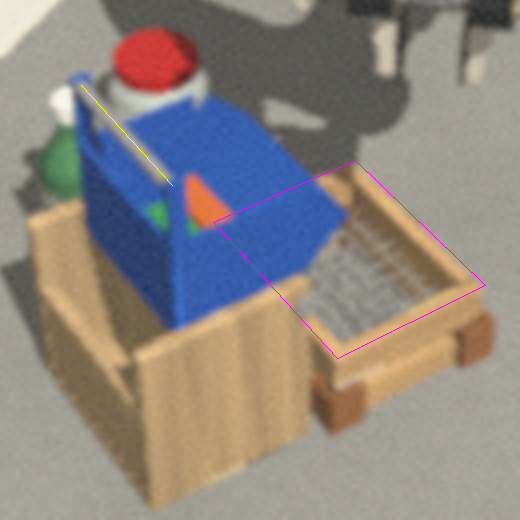

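```bash
python3 -c "
from h import *
plan((.627,-.019,.39),np.radians(187.9),7)"
```

```text
[[-28.5,10.2,-2.2],-0.108,W],[[-29.4,7.1,-2.2],-0.108,W],[[-30.0,3.9,-2.2],-0.108,W],[[-30.3,0.6,-2.2],-0.108,W],[[-30.2,-2.6,-2.2],-0.108,W],[[-29.7,-5.9,-2.2],-0.108,W],[[-28.9,-9.0,-2.2],-0.108,W], |step| 30.365592481403638 turn 6.171551849518924
```

```bash
python3 -m pendant '[[[-28.5,10.2,-6],-0.108,40],[[-29.4,7.1,-6],-0.108,40],[[-30,3.9,-3],-0.108,40],[[-30.3,0.6,0],-0.108,40],[[-30.2,-2.6,0],-0.108,40],[[-29.7,-5.9,0],-0.108,40],[[-28.9,-9,0],-0.108,40],[[0,0,0],0,40]]'
python3 - <<'E'
from h import *
np.set_printoptions(precision=4,suppress=True)
s=observe();print(s['position'],np.degrees(yaw(s['ee_rot'])),s['joint_pos'])
cv2.imwrite('pics/i_w.png',viewer.snapshot('wrist')[:,:,::-1])
y=np.radians(7.9);u=np.array([np.cos(y),np.sin(y),0]);v=np.array([-np.sin(y),np.cos(y),0]);C=np.array([.4446,-.0432,0])
print(proj(cam('wrist'),np.array([C+.185*u+q*.063*v+[0,0,.285] for q in(1,-1)])))
E
```

```text
t: 11.85
position: [0.6286, -0.0185, 0.3878]
ee_rot: [[-0.99, -0.138, -0.002], [-0.138, 0.99, -0.001], [0.002, -0.0, -1.0]]
ft_force: [0.7, 0.5, -0.4]
grip_width: 0.456
[ 0.6286 -0.0185  0.3878] -172.0633862180792 [ 0.2805  0.2409  0.0613 -0.     -1.3936 -0.142 ]
[[279.5867 318.7003]
 [279.5646 140.2301]]
```

View pics/i_w.png

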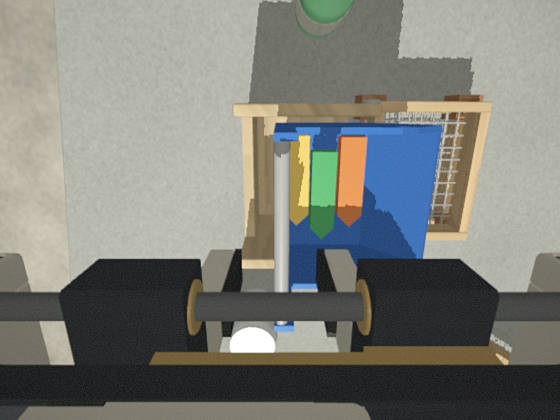

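```bash
python3 -m pendant '[[[0,0,15],0,40],[[0,0,20],0,40],[[0,0,15],0,40],[[0,0,7],0,22],[[0,0,0],0,22],[[0,0,0],0,22],[[0,0,0],0,22],[[0,0,0],0,22]]' 10
python3 - <<'E'
from h import *
th=np.radians(np.concatenate([np.linspace(0,90,33)]))
x=90*np.cos(th)-140*np.sin(th);z=90*np.sin(th)+140*np.cos(th)
for i in range(32):print('[[%.1f,0,%.1f],0,22]'%(x[i]-x[i+1],z[i]-z[i+1]),end=',' if i%8<7 else '\n')
E
```

```text
t: 12.9
position: [0.6275, -0.018, 0.3327]
ee_rot: [[-0.99, -0.142, 0.001], [-0.142, 0.99, 0.0], [-0.001, 0.0, -1.0]]
ft_force: [-0.9, -0.4, -0.5]
grip_width: 0.253
[[7.0,0,-4.2],0,22],[[7.2,0,-3.9],0,22],[[7.4,0,-3.5],0,22],[[7.5,0,-3.2],0,22],[[7.7,0,-2.8],0,22],[[7.8,0,-2.4],0,22],[[7.9,0,-2.0],0,22],[[8.0,0,-1.6],0,22]
[[8.1,0,-1.3],0,22],[[8.1,0,-0.9],0,22],[[8.2,0,-0.5],0,22],[[8.2,0,-0.1],0,22],[[8.2,0,0.3],0,22],[[8.1,0,0.7],0,22],[[8.1,0,1.1],0,22],[[8.0,0,1.5],0,22]
[[7.9,0,1.9],0,22],[[7.8,0,2.3],0,22],[[7.7,0,2.7],0,22],[[7.6,0,3.1],0,22],[[7.4,0,3.4],0,22],[[7.2,0,3.8],0,22],[[7.0,0,4.2],0,22],[[6.8,0,4.5],0,22]
[[6.6,0,4.8],0,22],[[6.3,0,5.1],0,22],[[6.1,0,5.4],0,22],[[5.8,0,5.7],0,22],[[5.5,0,6.0],0,22],[[5.2,0,6.3],0,22],[[4.9,0,6.5],0,22],[[4.6,0,6.8],0,22]
```

```bash
python3 -m pendant '[[[5,0,0],0,22],[[5,0,-2],0,22],[[7.2,0,-4],0,22],[[7.4,0,-3.5],0,22],[[7.5,0,-3.2],0,22],[[7.7,0,-2.8],0,22],[[7.8,0,-2.4],0,22],[[7.9,0,-2],0,22]]'
python3 - <<'E'
from h import *
cv2.imwrite('pics/j_s.png',viewer.snapshot('scene')[:,:,::-1]);crop('pics/j_s.png','pics/j_c.png',170,130,330,290,4)
E
```

```text
t: 13.9
position: [0.5723, -0.026, 0.3534]
ee_rot: [[-0.99, -0.143, 0.002], [-0.143, 0.99, 0.0], [-0.002, -0.0, -1.0]]
ft_force: [4.5, 0.9, 3.6]
grip_width: 0.253
```

View pics/j_c.png

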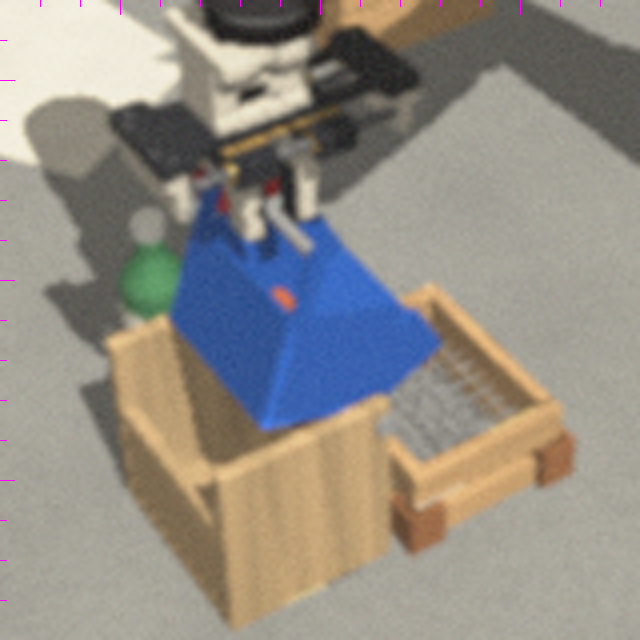

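```bash
python3 -m pendant '[[[8,0,-1.7],0,22],[[8,0,-1.4],0,22],[[8.1,0,-1],0,22],[[8.2,0,-0.6],0,22],[[8.2,0,-0.2],0,22],[[8.2,0,0.2],0,22],[[8.1,0,0.6],0,22],[[8.1,0,1],0,22]]'
python3 -m pendant '[[[8,0,1.4],0,22],[[8,0,1.8],0,22],[[7.8,0,2.2],0,22],[[7.7,0,2.6],0,22],[[7.6,0,3],0,22],[[7.4,0,3.4],0,22],[[7.2,0,3.8],0,22],[[7,0,4.1],0,22]]'
python3 - <<'E'
from h import *
cv2.imwrite('pics/k_s.png',viewer.snapshot('scene')[:,:,::-1]);crop('pics/k_s.png','pics/k_c.png',170,130,330,290,4)
cv2.imwrite('pics/k_w.png',viewer.snapshot('wrist')[:,:,::-1])
E
```

```text
t: 14.95
position: [0.5075, -0.0353, 0.3552]
ee_rot: [[-0.99, -0.142, -0.0], [-0.142, 0.99, -0.0], [0.0, -0.0, -1.0]]
ft_force: [2.4, 0.3, 2.0]
grip_width: 0.251
t: 15.95
position: [0.4476, -0.0439, 0.3327]
ee_rot: [[-0.99, -0.143, -0.0], [-0.143, 0.99, -0.0], [0.0, -0.0, -1.0]]
ft_force: [2.5, 0.2, 0.8]
grip_width: 0.251
```

View pics/k_c.png

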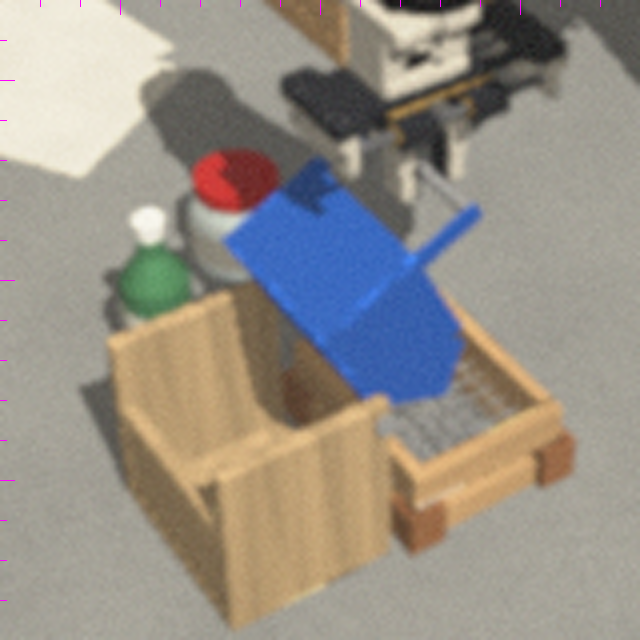

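View pics/k_w.png

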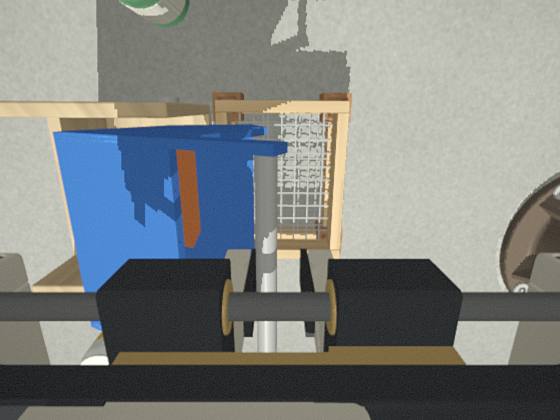

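```bash
python3 -m pendant '[[[6.8,0,4.4],0,22],[[6.6,0,4.8],0,22],[[6.3,0,5.1],0,22],[[6.1,0,5.4],0,22],[[5.8,0,5.7],0,22],[[5.5,0,6],0,22],[[5.2,0,6.3],0,22],[[4.9,0,6.5],0,22]]'
python3 -m pendant '[[[4.7,0,6.5],0,22],[[3,0,2],0,22],[[2,0,0],0,22],[[1,0,0],0,22],[[1,0,0],0,22],[[0,0,0],0,22],[[0,0,0],0,22],[[0,0,0],0,22]]'
python3 - <<'E'
from h import *
cv2.imwrite('pics/l_s.png',viewer.snapshot('scene')[:,:,::-1]);crop('pics/l_s.png','pics/l_c.png',170,130,330,290,4)
cv2.imwrite('pics/l_w.png',viewer.snapshot('wrist')[:,:,::-1])
E
```

```text
t: 17.05
position: [0.401, -0.0506, 0.2884]
ee_rot: [[-0.99, -0.143, -0.0], [-0.143, 0.99, -0.0], [0.0, -0.0, -1.0]]
ft_force: [0.7, 0.8, 1.5]
grip_width: 0.246
t: 18.05
position: [0.3931, -0.0515, 0.2804]
ee_rot: [[-0.99, -0.143, 0.007], [-0.143, 0.99, 0.001], [-0.007, 0.0, -1.0]]
ft_force: [20.8, -3.1, -16.9]
grip_width: 0.275
```

View pics/l_c.png

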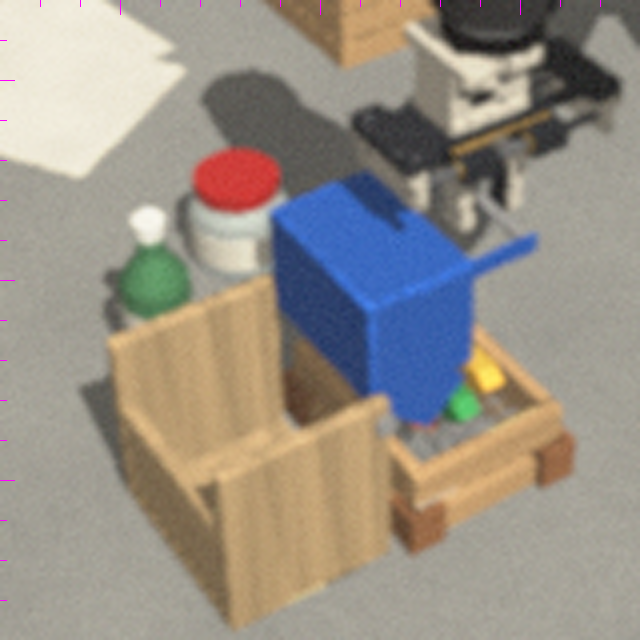

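View pics/l_w.png

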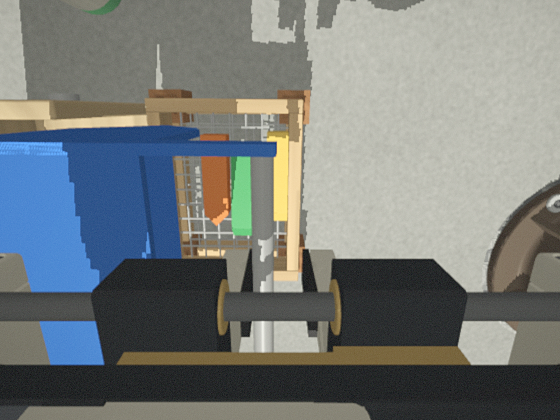

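The bin is at its stop (about 20 N contact), and orange, green and yellow all lie on the mesh. Now I'll push the bin back along the same arc.

```bash
python3 -m pendant '[[[-6,0,0],0,22],[[-6,0,0],0,22],[[-4,0,-1],0,22],[[-4.6,0,-6.8],0,22],[[-4.9,0,-6.5],0,22],[[-5.2,0,-6.3],0,22],[[-5.5,0,-6],0,22],[[-5.8,0,-5.7],0,22]]'
python3 - <<'E'
from h import *
cv2.imwrite('pics/m_w.png',viewer.snapshot('wrist')[:,:,::-1])
E
```

```text
t: 19.15
position: [0.4306, -0.0466, 0.3132]
ee_rot: [[-0.99, -0.142, -0.002], [-0.142, 0.99, -0.001], [0.002, -0.0, -1.0]]
ft_force: [-8.0, 0.3, 3.0]
grip_width: 0.251
```

View pics/m_w.png

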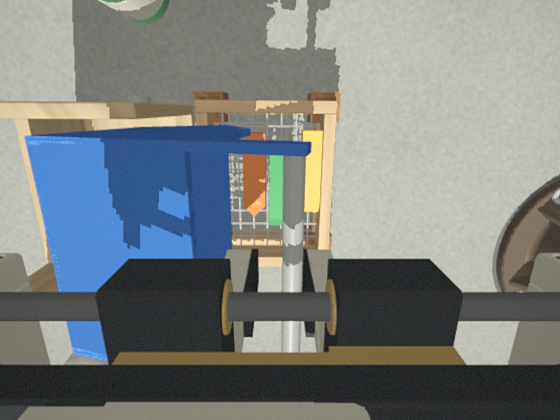

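```bash
python3 -m pendant '[[[-6,0,-5.5],0,22],[[-6.2,0,-5.2],0,22],[[-6.5,0,-4.9],0,22],[[-6.7,0,-4.6],0,22],[[-7,0,-4.2],0,22],[[-7.2,0,-3.8],0,22],[[-7.4,0,-3.4],0,22],[[-7.6,0,-3.1],0,22]]'
python3 -m pendant '[[[-7.7,0,-2.7],0,22],[[-7.8,0,-2.3],0,22],[[-7.9,0,-1.9],0,22],[[-8,0,-1.5],0,22],[[-8.1,0,-1.1],0,22],[[-8.1,0,-0.7],0,22],[[-8.2,0,-0.3],0,22],[[-8.2,0,0.1],0,22]]'
python3 - <<'E'
from h import *
cv2.imwrite('pics/n_w.png',viewer.snapshot('wrist')[:,:,::-1])
E
```

```text
t: 20.2
position: [0.4859, -0.0386, 0.348]
ee_rot: [[-0.99, -0.142, 0.001], [-0.142, 0.99, -0.0], [-0.001, -0.0, -1.0]]
ft_force: [-3.2, -1.5, 3.8]
grip_width: 0.248
t: 21.2
position: [0.5494, -0.0292, 0.3577]
ee_rot: [[-0.99, -0.143, 0.0], [-0.143, 0.99, 0.0], [-0.0, 0.0, -1.0]]
ft_force: [-1.4, -1.2, 0.6]
grip_width: 0.252
```

View pics/n_w.png

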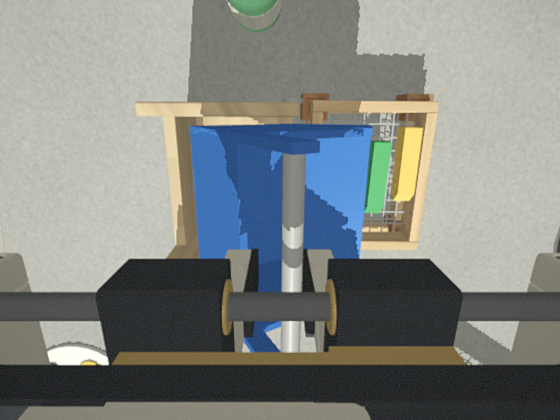

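```bash
python3 -m pendant '[[[-8.2,0,0.5],0,22],[[-8.1,0,0.9],0,22],[[-8.1,0,1.3],0,22],[[-8,0,1.6],0,22],[[-7.9,0,2],0,22],[[-7.8,0,2.4],0,22],[[-7.7,0,2.8],0,22],[[-7.5,0,3.2],0,22]]'
python3 -m pendant '[[[-5,0,2.5],0,22],[[-5,0,2.5],0,22],[[-4,0,2.3],0,22],[[-3,0,1.8],0,22],[[-2,0,1.2],0,22],[[-2,0,1],0,22],[[-1,0,0.3],0,22],[[0,0,0],0,22]]'
python3 - <<'E'
from h import *
cv2.imwrite('pics/o_w.png',viewer.snapshot('wrist')[:,:,::-1])
cv2.imwrite('pics/o_s.png',viewer.snapshot('scene')[:,:,::-1]);crop('pics/o_s.png','pics/o_c.png',170,130,330,290,4)
E
```

```text
t: 22.25
position: [0.6119, -0.0202, 0.3428]
ee_rot: [[-0.99, -0.143, 0.0], [-0.143, 0.99, 0.0], [-0.0, 0.0, -1.0]]
ft_force: [-0.5, -1.0, 1.1]
grip_width: 0.252
t: 23.25
position: [0.6329, -0.0173, 0.3313]
ee_rot: [[-0.99, -0.142, -0.001], [-0.142, 0.99, -0.0], [0.001, 0.0, -1.0]]
ft_force: [-2.5, -0.2, -0.3]
grip_width: 0.251
```

View pics/o_w.png

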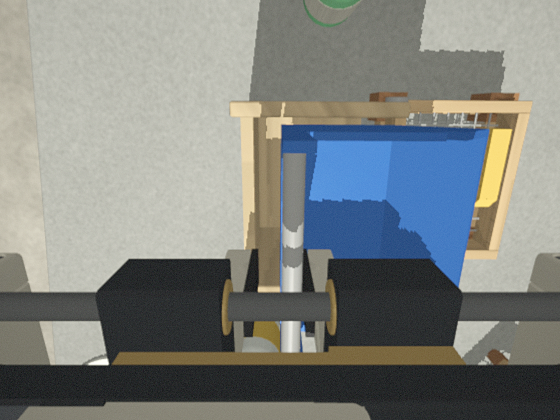

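View pics/o_c.png

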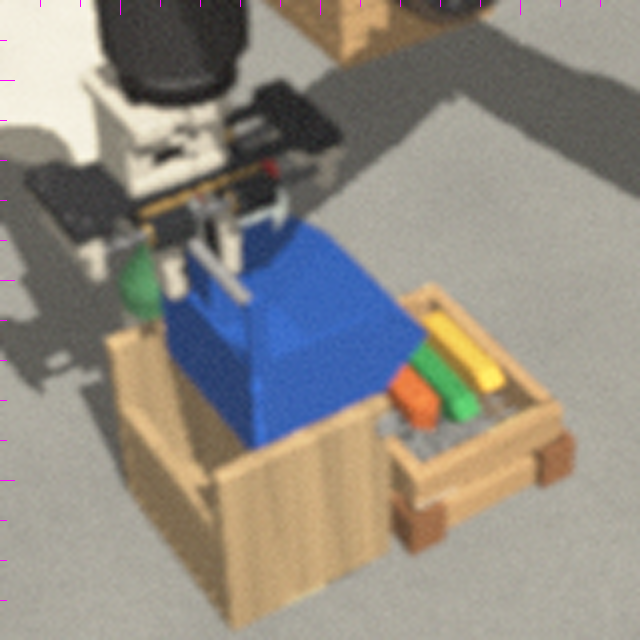

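Nearly home but no stop force yet, so I'll push on gently.

```bash
python3 -m pendant '[[[-1,0,0.5],0,22],[[-1,0,0.3],0,22],[[-1,0,0.3],0,22],[[-1,0,0],0,22],[[-1,0,0],0,22],[[-0.5,0,0],0,22],[[0,0,0],0,22],[[0,0,0],0,22]]'
```

```text
t: 24.35
position: [0.6348, -0.0171, 0.3309]
ee_rot: [[-0.99, -0.142, -0.008], [-0.142, 0.99, -0.001], [0.008, -0.0, -1.0]]
ft_force: [-20.0, -0.4, 11.8]
grip_width: 0.282
```

The bin is against its home stop at 20 N. Backing off, opening and lifting clear.

```bash
python3 -m pendant '[[[5,0,0],0,22],[[4,0,0],0,40],[[0,0,0],0,40],[[0,0,0],0,40],[[0,0,0],0,40],[[0,0,-10],0,40],[[0,0,-25],0,40],[[0,0,-40],0,40]]'
python3 -m pendant '[[[0,0,-30],0,40],[[35,-40,0],0,40],[[40,-50,0],0,40],[[40,-50,0],0,40],[[20,-50,0],0,40],[[0,-40,0],0,40],[[0,0,0],0,40],[[0,0,0],0,40]]'
python3 - <<'E'
from h import *
s=observe();print(s['position'])
for n in('scene','top','wrist'):
    cv2.imwrite(f'pics/p_{n}.png',viewer.snapshot(n)[:,:,::-1])
crop('pics/p_scene.png','pics/p_c1.png',190,160,320,290,4)
crop('pics/p_top.png','pics/p_c2.png',250,110,350,260,4)
E
```

```text
t: 25.35
position: [0.6295, -0.0177, 0.4056]
ee_rot: [[-0.99, -0.142, -0.002], [-0.142, 0.99, -0.0], [0.002, -0.0, -1.0]]
ft_force: [0.4, 0.0, 0.0]
grip_width: 0.457
t: 26.35
position: [0.5304, -0.2621, 0.4357]
ee_rot: [[-0.99, -0.142, 0.0], [-0.142, 0.99, 0.0], [-0.0, -0.0, -1.0]]
ft_force: [-0.2, -0.3, -0.2]
grip_width: 0.454
[ 0.53043355 -0.26206703  0.43566476]
```

View pics/p_c1.png

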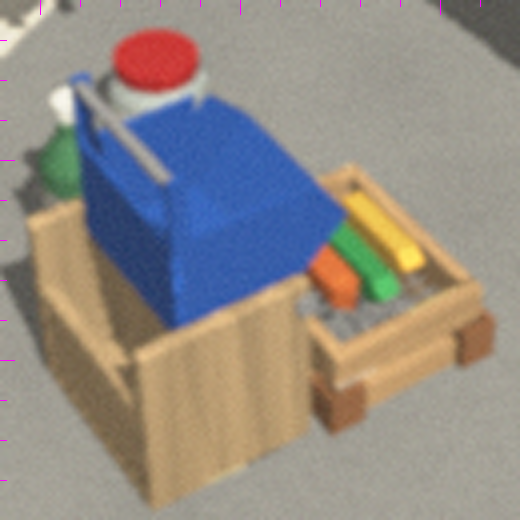

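View pics/p_top.png

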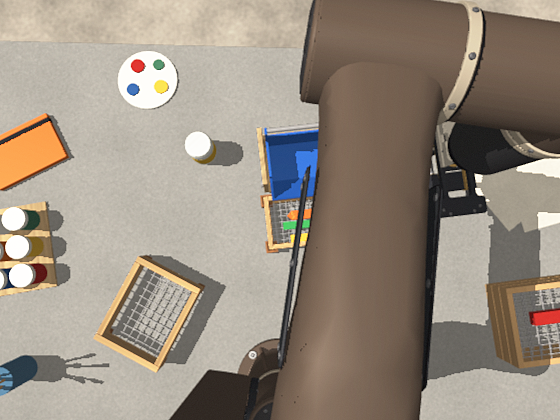

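View pics/p_wrist.png

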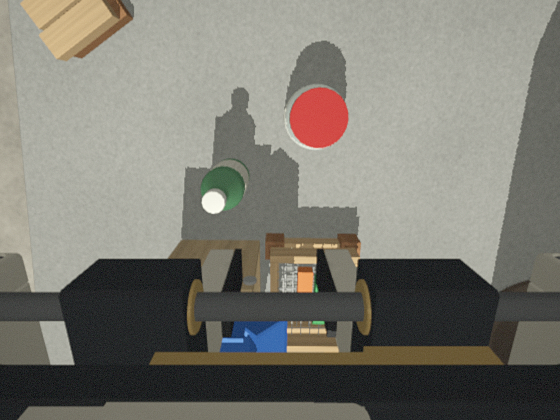

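Pots are standing and the pickets lie in the frame. I'll check the bin angle and frame seat by differencing against the pre-tip picture.

```bash
python3 - <<'E'
from h import *
a=cv2.imread('pics/h_s.png');b=cv2.imread('pics/p_scene.png')
ga,gb=[cv2.cvtColor(i,6).astype(np.float32) for i in(a,b)]
for n,(x0,y0,x1,y1) in dict(bin=(200,175,258,243),rail=(205,175,236,210),framefront=(270,200,316,272),tin=(240,290,276,340),stand=(195,215,270,285)).items():
    print(n,cv2.phaseCorrelate(ga[y0:y1,x0:x1].copy(),gb[y0:y1,x0:x1].copy(),cv2.createHanningWindow((x1-x0,y1-y0),cv2.CV_32F)))
d=cv2.resize(cv2.absdiff(a,b)[160:290,190:320],None,fx=4,fy=4);cv2.imwrite('pics/p_d.png',np.clip(d.astype(int)*2,0,255).astype(np.uint8))
E
```

```text
bin ((-0.04450345750236551, 0.0802255509483274), 0.9507406345120183)
rail ((0.07041081320681108, 0.09417245291182752), 1.0396699785358376)
framefront ((0.23382677194551604, 0.2194470549710914), 0.5342651566973439)
tin ((0.09716499532229861, -0.07596445548242414), 0.900261574851142)
stand ((0.43636591204575836, -0.057124470340610856), 1.076526441220884)
```

View pics/p_d.png

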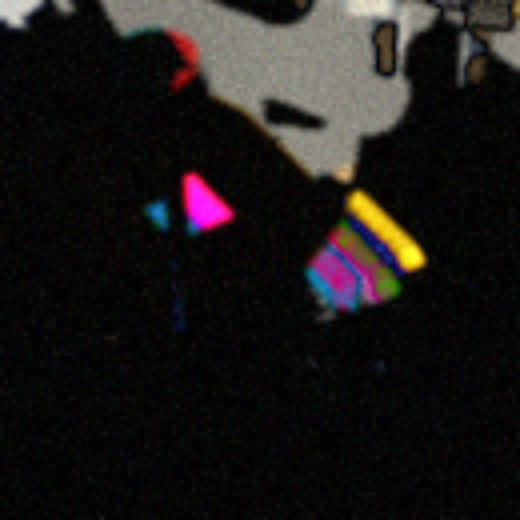

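The difference picture shows only the pickets and shadows changed. The bin, rail, stand, frame and tin edges cancel out, so the bin is home and the frame hasn't moved. Handing in.

```bash
python3 -c "
from station import manip,observe
print(observe()['t'],observe()['ft_force']);print(manip.job_done())"
```

```text
26.5 [ 0.00648878  0.59485664 -0.41815716]
the job is handed in; nothing more can be done
None
```

The job is done and handed in at 26.5 s of the 72 s allowed. `job_done` gives no verdict, so what follows is what I saw and measured.

- **Frame:** I gripped the 140 x 180 mm frame by one end rail, turned it, slid it in under the bin's lip and lowered it into the four sockets. An outline drawn at the seated height, 75 mm at the rail tops, matched all four top edges in the wrist picture. In the scene picture it sat about a pixel off, which I put down to the camera calibration.
- **Bin:** I pulled it by its rail along the pivot arc to the stop, and all three pickets slid out onto the mesh. I then pushed it back until it met its home stop. The wrist force was about 21 to 27 N at each stop.
- **Final check:** A difference picture against the view before tipping showed changes only in the pickets and shadows. The bin, rail, frame and tin had shifted less than about 0.35 pixel. The stand area read 0.4 pixel, although its edges cancel in that picture. The jar and bottle were checked by eye only: both stand where they were, and I saw nothing touch them.

I saw no sign of failure in any check.

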